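# Tip the parts crates and send the stamped one to the dispatch line

## Task

Two empty blue parts crates stand upright side by side on the bench and look alike; only one has the white ring-and-tick release stamp on its underside. Using the fingertips, with nothing gripped or lifted off the bench, tip each of the two crates over away from you until it lies on its far wall with the underside facing you; only once both are tipped, push the stamped one straight on over the yellow tape line until its mouth stands flat against the aluminium stop rail of the dispatch line, stamp still facing you. Leave the other crate lying where it was tipped, well short of the rail, and do not disturb the crate already standing at the rail or the tools and parts around.

Things in the scene. Friction and masses are not known exactly. Their poses are not given: they have to be found in the camera images.
- stamped_crate: crate with the white ring-and-tick stamp (47 mm) mid underside; open-topped blue plastic box 70 deep (x), 140 wide (y), 72 high (z), flat walls 5 mm, empty, 0.2-0.45 kg. Starts upright, yaw within 0.15 rad. Origin: middle of the underside; x to its far wall, z to its mouth. Lying on its far wall: z points away from the robot, x down, origin 35 mm above the bench; floor panel recessed 2 mm
- plain_crate: crate without a stamp, otherwise as stamped_crate; the two swap places at random
- stamped_crate_mouth (a point): middle of stamped_crate's mouth, in the plane of its rim, 72 mm from the underside along z. Lying (70 mm high), the crate slides under 1.5 to 4 N at mid-height on the middle of its underside; brief jolts of 15 to 25 N at 50 mm/s are normal. Pushed on after a corner meets the rail it swings square to it. Push with the fingertips only: wider gripper parts on its upper edge jam it
- plain_crate_mouth (a point): middle of the open mouth of plain_crate, in the plane of its rim
- stamped_crate_heel (a point): middle of the far lower edge of stamped_crate, over which it tips when pushed forward near the top of its near wall (55 mm or more above the bench; pushed low it slides instead). Once tilted about 55 degrees it falls onto its far wall by itself. This edge stays on the bench all the time
- plain_crate_heel (a point): middle of the far lower edge of plain_crate, over which it tips in the same way; stays on the bench all the time
- stop_rail: fixed aluminium stop rail of the dispatch line, 720 mm long (along y), 40 mm high, 16 mm thick, with a slick pale plastic wear strip along its face, behind the crates, parallel to world y. Origin at the foot of its front face, at mid-length; x points away from the robot. Flat yellow tape 22 mm wide on the bench marks the strip before it, its outer edge 107 mm before the face
- sent_crate: a third, equal crate, stamped, already standing at the right end of the dispatch line with its mouth to the rail and its underside facing the robot; 72 x 140 x 70 mm as it stands, origin at the bench under the middle of its underside; not to be moved
- marker: black and red marker pen lying near the front edge, 16 x 132 x 17 mm; origin in the middle of its underside; bystander
- tape_roll: roll of brown tape lying flat, 95 mm across, 24 mm high; origin in the middle of its underside; bystander
- bearing_02: tapered roller bearing, 50 mm across, 18 mm high; origin in the middle of its underside; the bearing near the brush; bystander
- bearing_09: tapered roller bearing, 50 mm across, 18 mm high; origin in the middle of its underside; bystander
- outer_ring_2: steel bearing ring, 48 mm across, 12 mm high; origin in the middle of its underside; bystander
- parts_brush: brush lying at the front edge, 36 x 196 x 12 mm; origin in the middle of its underside; bystander

How it is judged:
On the way, in this order (a step that is already met when the one before it is completed fails the run):
1. one of the two crates lies on its far wall, underside facing the robot (angle between any of stamped_crate, plain_crate's own x axis and vertical above 2.9 rad), for 0.2 s.
2. both crates lie on their far walls, undersides facing the robot, and neither has been pushed to the rail yet (angle between each of stamped_crate, plain_crate's own x axis and vertical above 2.9 rad and x of each of stamped_crate_mouth, plain_crate_mouth in the frame of stop_rail below -0.012 m), for 0.2 s.
At the end, for the whole second after the job is handed in: Stamped crate at rest on its far wall, mouth within 6 mm of the rail's face, square to it within 0.06 rad, within the rail's length. Plain crate at rest on its far wall, mouth at least 20 mm short of the rail. Both undersides face the robot (angle between stamped_crate's own x axis and vertical above 3 rad and x of stamped_crate_mouth in the frame of stop_rail between -0.006 and 0.004 m and y of stamped_crate_mouth in the frame of stop_rail between -0.29 and 0.36 m and angle between the z axis of stamped_crate and the x axis of stop_rail, either way round below 0.06 rad and linear speed of each of stamped_crate, plain_crate below 0.01 m/s and angle between plain_crate's own x axis and vertical above 2.9 rad and x of plain_crate_mouth in the frame of stop_rail below -0.02 m and angle between the z axis of plain_crate and the x axis of stop_rail, either way round below 0.5 rad); the robot touches nothing.
It fails at once if a crate was lifted or carried (its far lower edge left the bench by more than 25 mm), or tipped another way than away from the robot (height (world z) of any of stamped_crate_heel, plain_crate_heel above 0.025 m).
It fails at once if the crate already at the rail was shoved (more than 15 mm) (distance of sent_crate from where it was at the start of the episode above 0.015 m).
It fails at once if a tool or part lying around was displaced by more than 30 mm (distance of any of marker, tape_roll, bearing_02, bearing_09, outer_ring_2, parts_brush from where it was at the start of the episode above 0.03 m).
It also fails if it takes over 58 s, if anything falls off the work surface, if the arm or the gripper's body presses on something with over 40 N, if the wrist force passes 120 N, or if a joint passes its speed limit or range.

## Robot

A 6-joint arm with a two-finger parallel gripper is mounted at the origin on a cart in front of the work surface, level with it; the furniture and walls round the work are solid. World frame = base frame: x ahead of the robot, y to its left, z up, the work surface at z = 0. Lengths are in m, angles in rad, forces in N, time in s.
With the tool pointing down it reaches from about 0.325 to 0.925 m from the base axis. Payload 3.1 kg.
Tool frame: the origin (TCP) lies at the very end of the fingers, on their centre line; the grasp point (between the pads) lies 19 mm behind it (robot.grip_depth is the distance from the TCP to the grasp point, in m); z points along the fingers, x is the direction in which the jaws open and shut, and the axes are right-handed (so a half turn about z gives the same grasp; the last joint's range is limited). The gripper opens to 85 mm and grips with 20 to 120 N. Pads are 22 mm wide; open, the fingers measure 114 mm over their backs; the gripper's body (76 mm by 85 mm) begins 54 mm behind the grasp point. The pads swing forward as they close: fully open they stand 13 mm farther back than shut.
Start: joints at [1.141, 0.217, 1.613, -0, 1.311, -0.112], TCP at [0.195, 0.594, 0.195] pointing down, gripper open.
Joint ranges: [-2.75, 2.75], [-0.78, 2.1], [0.31, 2.55], [-1.13, 4.27], [0.13, 2.63], [-2.58, 2.58]. Speed limits (rad/s): [2.79, 2.79, 3.14, 3.14, 3.14, 3.14].

## Interface

Orientations are given as a unit quaternion [x, y, z, w].
In Python, from bench import robot gives the robot as it stands. The module is installed in compiled form; this text tells all that it offers.
- The arm moves only by the shell command python3 -m inch 'ROWS' [OPENING] [FORCE]. ROWS is JSON, one flat list of numbers, 6 for each row, row after row: the shift along the tool's x, y, z in mm, then the turn, a rotation vector about the tool's x, y, z in degrees. A call has 1 to 20 rows; each row is the pose to reach, as a shift and turn from the pose commanded when the call began, along the tool's axes at that moment; what a row does not reach only later rows make up. A row lasts 1/10 s, in which the tool goes at most 50 mm and 8.59 degrees, less where a joint would pass 70% of its speed; a pose out of reach is approached as far as the arm can. A call with a gripper value outside its range is refused whole. OPENING is the finger opening in mm, from 0 to 85.4, set as the call begins (- or left out, the last holds). The fingers move at their own pace and stop on an object; FORCE is the grip in N (left out, the last holds). Time passes only in rows, so rows that repeat a pose let the fingers close. It gives the time, the measured TCP pose, the force and the opening at its end, in the units of the state.
- robot.state(): the state, without advancing time (a new reading comes with each control period).
- robot.get_image(name): name is "side" or "top" or "wrist"; returns the picture (420x560x3 uint8, red, green, blue); there is no depth.
- robot.get_calibration(name): a dict with "camera_matrix" (3x3 intrinsics, pixels), "camera_from_world" (4x4, takes a point from world to camera coordinates); the wrist camera has in their place "hand_eye" (4x4, takes a point from camera to tool coordinates, whose origin is the TCP and whose axes are the tool frame's). Camera axes: x right, y up, looking along -z (the intrinsics and any distortion apply to the point x, -y, -z); pixel columns grow to the right and rows downward; lengths in m; the calibration is good to about 2 mm. The wrist camera is an equidistant fisheye: a pixel r from the principal point sees the ray r / f radians off the axis. A picture is of the moment at which its call begins: read the wrist's pose just before it. get_calibration takes no time and is no camera call.
- robot.close_job(): hands the job in, once; it reports no verdict.
The state is a dict: "time_s": time; "qpos": joint angles; "joint_vel": joint speeds; "joint_torque": joint torques, N m; "tcp_pos": TCP position; "orientation": TCP orientation; "contact_force": force on the tool from outside, world axes, zero at the start; "torque": the same for the moment, N m; "finger_gap": finger opening in m.
Only numpy, scipy, OpenCV 4.12 (cv2) and the standard library are available. Lean on these libraries where they do the work, as an engineer would, in place of code of your own. Each camera call takes 0.05 s, during which the arm holds its last target. There are 200 camera calls.

## Working session

There is one attempt and no reset: what is moved stays moved. The work goes in short steps, Python scripts to look and compute and a shell command to move; the robot and the scene stay as the last step left them, time stands still between calls to the robot, and variables do not carry over. Pictures are saved under pics/ and viewed, about 8 in all and at most 12, crops included, and the job is handed in when it is done.

```bash
mkdir -p pics; cat > h.py <<'E'
import numpy as np, cv2
from bench import robot
def snap(n,f):
    im=robot.get_image(n); cv2.imwrite(f'pics/{f}.png',im[:,:,::-1]); return im
def ray(n,u,v):
    c=robot.get_calibration(n);K=np.array(c['camera_matrix']);T=np.array(c['camera_from_world'])
    p=cv2.undistortPoints(np.array([[[u,v]]],float),K,np.array(c.get('distortion',np.zeros(5)),float))[0,0]
    d=T[:3,:3].T@np.array([p[0],-p[1],-1.]); o=-T[:3,:3].T@T[:3,3]; return o,d
def onz(n,u,v,z):
    o,d=ray(n,u,v); return (o+d*(z-o[2])/d[2]).round(4)
E
python3 - <<'E'
from h import *
print(robot.state())
for n in('top','side'):
    print({k:np.round(v,4).tolist() if not isinstance(v,str) else v for k,v in robot.get_calibration(n).items()}); snap(n,n+'0')
E
```

```text
{'time_s': 0.0, 'qpos': array([ 1.14078366e+00,  2.17752318e-01,  1.61492290e+00,  9.50982456e-06,
        1.31129550e+00, -1.12190215e-01]), 'joint_vel': array([ 0.0007517 , -0.00072864,  0.00171658,  0.00071254,  0.00093422,
        0.00138388]), 'joint_torque': array([-3.53886435e-04, -3.96844304e+01, -3.03849792e+01, -1.18105968e-04,
        9.95064707e-03,  3.98595955e-05]), 'tcp_pos': array([0.19490652, 0.59289024, 0.19367538]), 'orientation': array([ 8.10092366e-01,  5.86301070e-01, -1.03747805e-03,  5.80912154e-04]), 'contact_force': array([0.6432056 , 0.79031467, 0.28073244]), 'torque': array([-0.00769163,  0.04075696,  0.02098985]), 'finger_gap': 0.0854802546047988}
{'camera_matrix': [[538.263, 0.0, 280.7364], [0.0, 538.263, 210.6358], [0.0, 0.0, 1.0]], 'camera_from_world': [[0.0068, -0.9999, 0.0142, -0.1935], [0.9916, 0.0086, 0.1291, -0.5012], [-0.1292, 0.0132, 0.9915, -1.2752], [0.0, 0.0, 0.0, 1.0]]}
{'camera_matrix': [[399.7294, 0.0, 279.3619], [0.0, 399.7294, 210.3823], [0.0, 0.0, 1.0]], 'camera_from_world': [[-0.9997, -0.0142, 0.0194, 0.4853], [0.0241, -0.6028, 0.7975, -0.1977], [0.0004, 0.7977, 0.603, -0.9549], [0.0, 0.0, 0.0, 1.0]]}
```

View pics/top0.png

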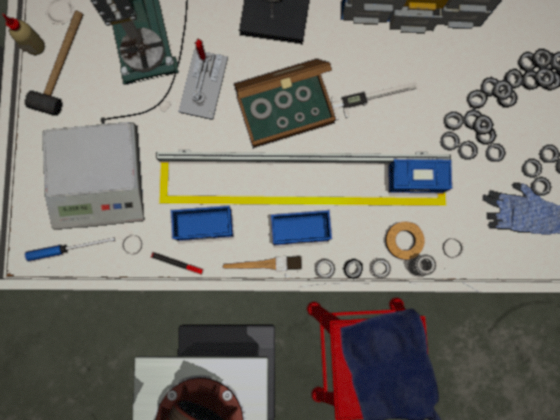

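View pics/side0.png

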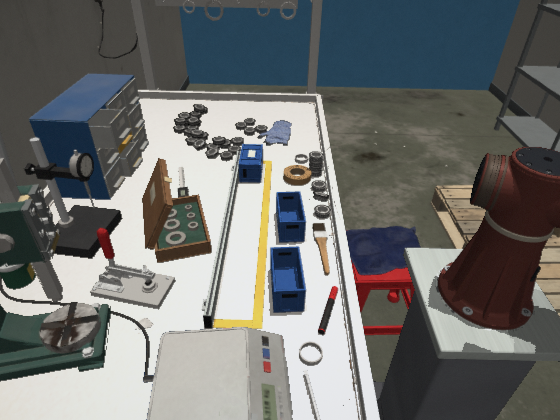

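The top view shows two upright crates, at pixels (202,223) and (300,227). The sent crate is at (419,175), the tape spans rows 163–205, and the brush and marker lie in front of the crates at rows 262–265. In the side view the arm is clear of the bench. Next I'll measure the rims and the rail.

```bash
python3 - <<'E'
from h import *
im=cv2.imread('pics/top0.png'); hsv=cv2.cvtColor(im,cv2.COLOR_BGR2HSV)
m=cv2.inRange(hsv,(100,120,40),(125,255,255))
cs,_=cv2.findContours(m,cv2.RETR_EXTERNAL,cv2.CHAIN_APPROX_NONE)
for c in cs:
    if cv2.contourArea(c)<800: continue
    b=cv2.boxPoints(cv2.minAreaRect(c)); x=cv2.boundingRect(c)
    if x[1]>280: continue
    P=np.array([onz('top',u,v,.072)[:2] for u,v in b]);print(x,P.tolist(),'c',P.mean(0),[np.linalg.norm(P[i]-P[i-1]).round(3) for i in range(4)],
      'yaw',[np.arctan2(*(P[i]-P[i-1])[::-1]).round(3) for i in range(4)])
y=cv2.inRange(hsv,(22,120,100),(35,255,255))
v,u=np.where(y[195:215]); v+=195
for a in(170,300,430): 
  w=v[abs(u-a)<5]; print('tape',a,onz('top',a,w.max()+.5,0),onz('top',a,w.min()-.5,0))
print('rail',[onz('top',158,156,.04),onz('top',300,160,.04),onz('top',450,160,.04)])
s=robot.state(); print(s['tcp_pos'])
o,_=ray('top',1,1);print(o)
E
```

```text
(271, 211, 60, 33) [[0.4875, -0.1659], [0.4989, -0.3022], [0.43, -0.307], [0.4188, -0.1716]] c [ 0.4588   -0.236675] [np.float64(0.069), np.float64(0.137), np.float64(0.069), np.float64(0.136)] yaw [np.float64(0.083), np.float64(-1.487), np.float64(-3.072), np.float64(1.653)]
(172, 207, 60, 33) [[0.4962, 0.0697], [0.5081, -0.0686], [0.4382, -0.0752], [0.4265, 0.0621]] c [ 0.46725 -0.003  ] [np.float64(0.07), np.float64(0.139), np.float64(0.07), np.float64(0.138)] yaw [np.float64(0.109), np.float64(-1.485), np.float64(-3.047), np.float64(1.656)]
(389, 160, 62, 32) [[0.6223, -0.4478], [0.6238, -0.5947], [0.5483, -0.5922], [0.547, -0.4464]] c [ 0.58535  -0.520275] [np.float64(0.075), np.float64(0.147), np.float64(0.076), np.float64(0.146)] yaw [np.float64(-0.019), np.float64(-1.561), np.float64(3.108), np.float64(1.58)]
tape 170 [0.5226 0.086  0.    ] [0.5453 0.0868 0.    ]
tape 300 [ 0.5229 -0.2382  0.    ] [ 0.5432 -0.2381  0.    ]
tape 430 [ 0.5233 -0.5645  0.    ] [ 0.5436 -0.5651  0.    ]
rail [array([0.6339, 0.1114, 0.04  ]), array([ 0.6274, -0.236 ,  0.04  ]), array([ 0.6311, -0.6055,  0.04  ])]
[0.19492879 0.59295238 0.19378405]
[ 0.33348236 -0.17237326  1.33189812]
```

```bash
cat >> h.py <<'E'
from scipy.spatial.transform import Rotation as Ro
def to(x,y,z,ang):
    "row to a tool-down pose with tool x at ang deg in world"
    s=robot.state();R=Ro.from_quat(s['orientation']);a=np.radians(ang)
    T=Ro.from_matrix(np.array([[np.cos(a),np.sin(a),0],[np.sin(a),-np.cos(a),0],[0,0,-1]]))
    return np.r_[R.inv().apply((np.array([x,y,z])-s['tcp_pos'])*1000),(R.inv()*T).as_rotvec(degrees=True)].round(1)
E
python3 -m inch '[-517,359,0,0,0,-22.8,-517,359,0,0,0,-22.8,-517,359,0,0,0,-22.8,-517,359,0,0,0,-22.8,-517,359,0,0,0,-22.8,-517,359,0,0,0,-22.8,-517,359,0,0,0,-22.8,-517,359,0,0,0,-22.8,-517,359,0,0,0,-22.8,-517,359,0,0,0,-22.8,-517,359,0,0,0,-22.8,-517,359,0,0,0,-22.8,-517,359,0,0,0,-22.8,-517,359,0,0,0,-22.8,-517,359,0,0,0,-22.8,-517,359,0,0,0,-22.8]' 45
python3 -c "
from h import *
print(to(.377,-.011,.061,94.8)); snap('wrist','w0')"
```

```text
time_s: 1.7
tcp_pos: [0.3742, -0.0087, 0.1946]
orientation: [0.678, 0.735, -0.0, -0.001]
contact_force: [-0.2, -0.3, 0.4]
finger_gap: 0.0449
[-2.700e+00  2.800e+00  1.335e+02 -1.000e-01 -0.000e+00 -2.000e-01]
```

```bash
python3 -m inch '[0,10,45,0,0,0,0,10,90,0,0,0,0,10,133,0,0,0,0,20,133,0,0,0,0,30,133,0,0,0,0,36,133,0,0,0,0,41,133,0,0,0,0,46,132,0,0,0,0,51,131,0,0,0,0,56,129,0,0,0,0,61,127,0,0,0,0,61,127,0,0,0]'
python3 -c "
from h import *
print(robot.state()['torque']);a=snap('side','s1');cv2.imwrite('pics/s1c.png',cv2.resize(a[130:350,180:400,::-1],None,fx=2.5,fy=2.5))"
```

```text
time_s: 2.95
tcp_pos: [0.4367, -0.0048, 0.0687]
orientation: [0.678, 0.735, 0.0, 0.001]
contact_force: [0.2, 0.1, 0.2]
finger_gap: 0.045
[ 0.04002226 -0.00299296  0.04516383]
```

View pics/s1c.png

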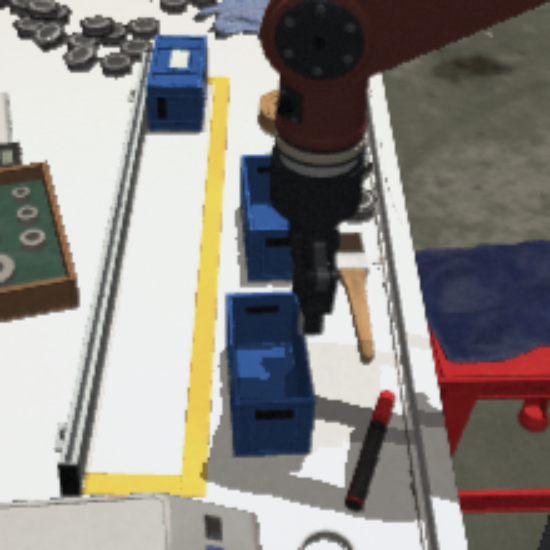

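```bash
python3 - <<'E'
from h import *
for px in((305,262),(303,262)):
  o,d=ray('side',*px)
  for y in(0.02,.03,.04): t=(y-o[1])/d[1]; print(px,(o+t*d).round(3))
a=cv2.imread('pics/side0.png')[240:320,260:315];b=cv2.imread('pics/s1.png')[240:320,260:315]
c=np.hstack([a,b,cv2.imread('pics/s1.png')[215:295,260:315]]);cv2.imwrite('pics/c.png',cv2.resize(c,None,fx=4.5,fy=4.5,interpolation=2))
E
```

```text
(305, 262) [0.431 0.02  0.109]
(305, 262) [0.432 0.03  0.118]
(305, 262) [0.433 0.04  0.128]
(303, 262) [0.436 0.02  0.108]
(303, 262) [0.436 0.03  0.118]
(303, 262) [0.437 0.04  0.128]
```

View pics/c.png

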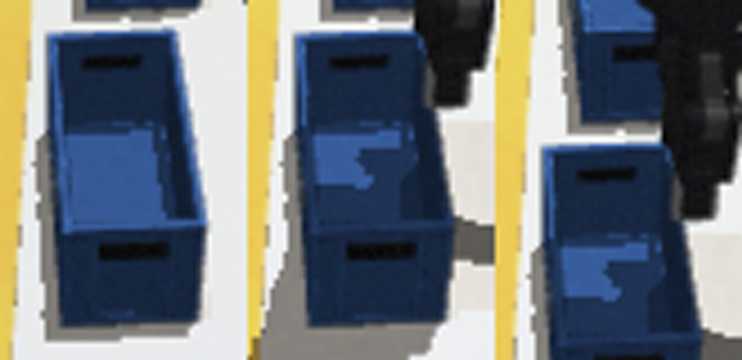

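```bash
python3 - <<'E'
from h import *
c=robot.get_calibration('side');K=np.array(c['camera_matrix']);T=np.array(c['camera_from_world'])
def pj(p):
  q=T[:3,:3]@np.array(p)+T[:3,3]; q=q*[1,-1,-1]; q=K@q; return (q[:2]/q[2]).round(1)
print('corner',pj([.4265,.0621,.072]),'far',pj([.4382,-.0752,.072]))
for y in(-.04,-.027,.0,.018,.033):print(y,pj([.4367,y,.069]),pj([.4367,y,.08]))
s=robot.state();print(s['tcp_pos'],s['finger_gap'])
snap('wrist','w1')
E
```

```text
corner [306.9 288.1] far [299.8 245.1]
-0.04 [300.8 256.1] [301.  252.7]
-0.027 [300.9 260. ] [301.2 256.5]
0.0 [301.3 268.2] [301.5 264.8]
0.018 [301.5 274. ] [301.8 270.5]
0.033 [301.7 278.9] [302.  275.5]
[ 0.43600198 -0.00477649  0.06827802] 0.04519041425652305
```

View pics/w1.png

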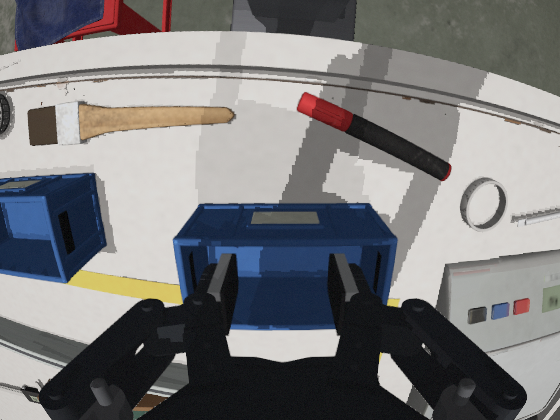

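```bash
python3 - <<'E'
from h import *
c=robot.get_calibration('wrist');K=np.array(c['camera_matrix']);H=np.linalg.inv(np.array(c['hand_eye']))
print(np.array(c['hand_eye']).round(3).tolist(),K[0,0])
def pj(p):
  q=H[:3,:3]@np.array(p)+H[:3,3]; q=q*[1,-1,-1]; th=np.arctan2(np.hypot(*q[:2]),q[2]); k=K[0,0]*th/np.hypot(*q[:2]); return (K[:2,2]+q[:2]*k).round(0)
for x in(-.0225,.0225):
  for y in(-.011,.011):
    print(x,y,[pj([x,y,z]) for z in(0,-.01,-.02,-.04,-.06)])
s=robot.state();R=Ro.from_quat(s['orientation'])
for p in([.432,-.006,.072],[.4265,.0621,.072],[.4382,-.0752,.072],[.4265,.0621,.0]): print('crate',p,pj(R.inv().apply(np.array(p)-s['tcp_pos'])))
E
```

```text
[[1.0, -0.0, 0.001, 0.001], [0.0, -0.951, -0.31, -0.081], [0.001, 0.31, -0.951, -0.179], [0.0, 0.0, 0.0, 1.0]] 325.19226210127806
-0.0225 -0.011 [array([244., 223.]), array([242., 229.]), array([240., 236.]), array([235., 253.]), array([228., 274.])]
-0.0225 0.011 [array([245., 256.]), array([244., 263.]), array([242., 272.]), array([237., 291.]), array([232., 315.])]
0.0225 -0.011 [array([320., 223.]), array([322., 229.]), array([324., 236.]), array([328., 253.]), array([334., 274.])]
0.0225 0.011 [array([318., 256.]), array([320., 263.]), array([322., 272.]), array([326., 291.]), array([331., 315.])]
crate [0.432, -0.006, 0.072] [280. 237.]
crate [0.4265, 0.0621, 0.072] [392. 236.]
crate [0.4382, -0.0752, 0.072] [167. 236.]
crate [0.4265, 0.0621, 0.0] [365. 200.]
```

```bash
python3 -m inch '[0,0,-25,0,0,0,0,-30,-25,0,0,0,0,-60,-25,0,0,0,0,-60,-5,0,0,0,0,-60,10,0,0,0,0,-60,10,0,0,0,0,-60,10,0,0,0]' 20
python3 - <<'E'
from h import *
b=snap('side','s2')[:,:,::-1];w=cv2.imread('pics/w1.png');w2=snap('wrist','w2')[:,:,::-1]
r=lambda i,f:cv2.resize(i,None,fx=f,fy=f,interpolation=2)
A=r(b[200:300,265:345],5)[:500];B=r(w[200:325,180:380],2)[:250];C=r(w2[200:325,180:380],2)
cv2.imwrite('pics/c2.png',np.hstack([A,np.vstack([B,C])]))
E
```

```text
time_s: 3.75
tcp_pos: [0.3753, -0.0094, 0.0579]
orientation: [0.678, 0.735, -0.0, -0.0]
contact_force: [0.9, 0.2, 0.7]
finger_gap: 0.0204
```

View pics/c2.png

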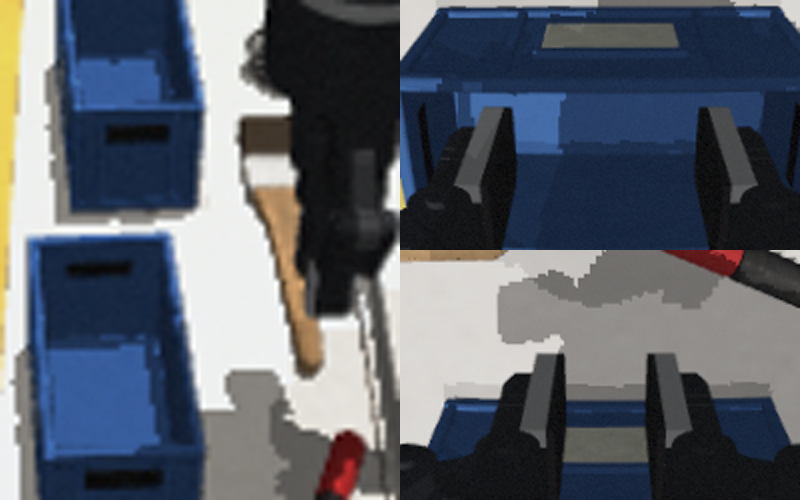

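```bash
python3 - <<'E'
from h import *
for px in((326,263),(331,263.6),(336,263)):
  o,d=ray('side',*px)
  for y in(-.02,0.0,.02): t=(y-o[1])/d[1]; print(px,(o+t*d).round(3))
E
```

```text
(326, 263) [ 0.379 -0.02   0.068]
(326, 263) [0.382 0.    0.088]
(326, 263) [0.385 0.02  0.107]
(331, 263.6) [ 0.367 -0.02   0.066]
(331, 263.6) [0.37  0.    0.086]
(331, 263.6) [0.374 0.02  0.106]
(336, 263) [ 0.355 -0.02   0.069]
(336, 263) [0.359 0.    0.088]
(336, 263) [0.363 0.02  0.108]
```

```bash
python3 -m inch '[0,20,0,0,0,0,0,20,20,0,0,0,0,20,34,0,0,0,0,30,34,0,0,0,0,38,34,0,0,0,0,43,34,0,0,0,0,48,34,0,0,0,0,52,34,0,0,0,0,56,34,0,0,0]' 45
python3 - <<'E'
from h import *
b=snap('side','s3')[:,:,::-1];w2=snap('wrist','w3')[:,:,::-1]
r=lambda i,f:cv2.resize(i,None,fx=f,fy=f,interpolation=2)
cv2.imwrite('pics/c3.png',np.hstack([r(b[220:320,255:335],5),r(w2[150:350,180:380],2.5)]))
E
```

```text
time_s: 4.75
tcp_pos: [0.4298, -0.0049, 0.024]
orientation: [0.678, 0.735, -0.002, -0.002]
contact_force: [-5.6, -0.6, 3.9]
finger_gap: 0.0454
```

View pics/c3.png

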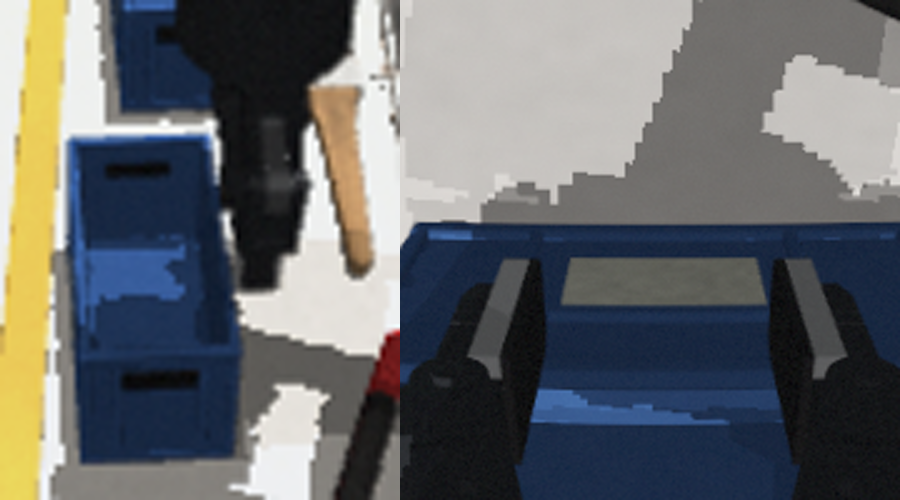

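The fingers are on the near wall with a force of about -5.6 N in x and an upward drag, which fits the crate starting to tip. I'll push on, rising slightly.

```bash
python3 -m inch '[0,5,0,0,0,0,0,10,-1,0,0,0,0,15,-2,0,0,0]'
python3 - <<'E'
from h import *
b=cv2.cvtColor(snap('top','t4'),cv2.COLOR_RGB2BGR);h=cv2.cvtColor(b,cv2.COLOR_BGR2HSV)
m=cv2.inRange(h,(100,120,40),(125,255,255));print(cv2.boundingRect(m[195:250,150:250]))
s=snap('side','s4')[:,:,::-1]
r=lambda i,f:cv2.resize(i,None,fx=f,fy=f,interpolation=2)
cv2.imwrite('pics/c4.png',np.hstack([r(b[180:280,150:260],4),r(s[220:320,235:335],4)]))
E
```

```text
time_s: 5.15
tcp_pos: [0.446, -0.0037, 0.0258]
orientation: [0.678, 0.735, -0.0, -0.001]
contact_force: [-4.1, 0.4, 1.6]
finger_gap: 0.0453
(53, 3, 29, 30)
```

View pics/c4.png

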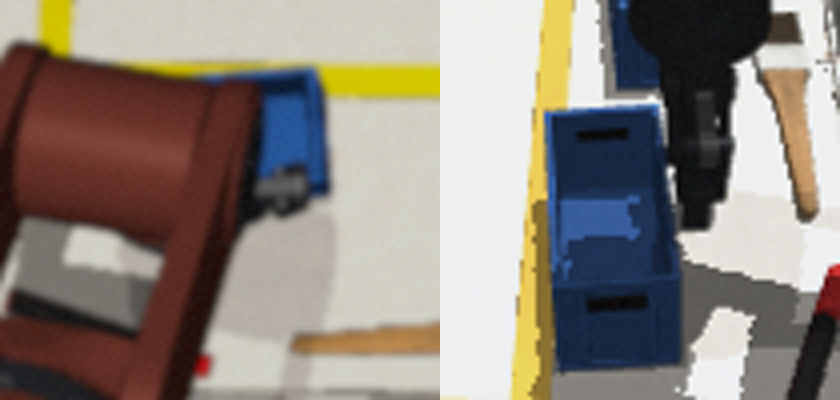

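```bash
cat >> h.py <<'E'
def wpj(p,s=None):
  c=robot.get_calibration('wrist');K=np.array(c['camera_matrix']);H=np.linalg.inv(np.array(c['hand_eye']))
  if s is not None: p=Ro.from_quat(s[1]).inv().apply(np.array(p)-s[0])
  q=H[:3,:3]@np.array(p)+H[:3,3]; q=q*[1,-1,-1]; th=np.arctan2(np.hypot(*q[:2]),q[2]); k=K[0,0]*th/np.hypot(*q[:2]); return (K[:2,2]+q[:2]*k).round(0)
E
python3 - <<'E'
from h import *
s=robot.state();print(s['tcp_pos'],s['contact_force'])
o=s['orientation']
for n,t,xw in(('w1',[.436,-.0048,.0683],.432),('w3',[.4298,-.0049,.024],.435)):
  print(n,[(z,wpj([xw,-.005,z],(np.array(t),o))[1]) for z in(0,.015,.03,.045,.06,.072)])
w=snap('wrist','w4')[:,:,::-1];b=snap('side','s5')
r=lambda i,f:cv2.resize(i,None,fx=f,fy=f,interpolation=2)
cv2.imwrite('pics/c5.png',np.hstack([r(w[190:340,150:410],2.2)[:330]]))
E
```

```text
[ 0.44748174 -0.00370786  0.02634758] [-1.90010416  0.73579673 -0.12620295]
w1 [(0, np.float64(200.0)), (0.015, np.float64(205.0)), (0.03, np.float64(212.0)), (0.045, np.float64(220.0)), (0.06, np.float64(228.0)), (0.072, np.float64(236.0))]
w3 [(0, np.float64(232.0)), (0.015, np.float64(241.0)), (0.03, np.float64(252.0)), (0.045, np.float64(264.0)), (0.06, np.float64(278.0)), (0.072, np.float64(291.0))]
```

```bash
python3 -m inch '[0,4,-2,0,0,0,0,8,-6,0,0,0,0,12,-10,0,0,0,0,16,-13,0,0,0]'
python3 - <<'E'
from h import *
b=snap('side','s6')[:,:,::-1];t=snap('top','t6')[:,:,::-1]
for n in('s5','s6'):
  h=cv2.cvtColor(cv2.imread(f'pics/{n}.png'),cv2.COLOR_BGR2HSV);m=cv2.inRange(h,(100,120,40),(125,255,255));k=m[238:340,250:325];print(cv2.boundingRect(k))
h=cv2.cvtColor(t,cv2.COLOR_BGR2HSV);m=cv2.inRange(h,(100,120,40),(125,255,255));print(cv2.boundingRect(m[185:250,205:250]))
print(robot.state()['contact_force'])
E
```

```text
time_s: 5.75
tcp_pos: [0.464, -0.0026, 0.0399]
orientation: [0.678, 0.735, 0.001, 0.001]
contact_force: [-1.2, -0.3, 0.7]
finger_gap: 0.0449
(12, 0, 33, 75)
(5, 0, 49, 74)
(8, 6, 18, 36)
[-0.53853702 -0.0784466  -0.09051302]
```

```bash
python3 - <<'E'
from h import *
b=cv2.imread('pics/s6.png');w=snap('wrist','w6')[:,:,::-1];t=cv2.imread('pics/t6.png')
r=lambda i,f:cv2.resize(i,None,fx=f,fy=f,interpolation=2)
cv2.imwrite('pics/c6.png',np.hstack([r(b[220:320,235:335],4),r(w[170:370,180:380],2)]))
E
```

```text
(no output)
```

View pics/c6.png

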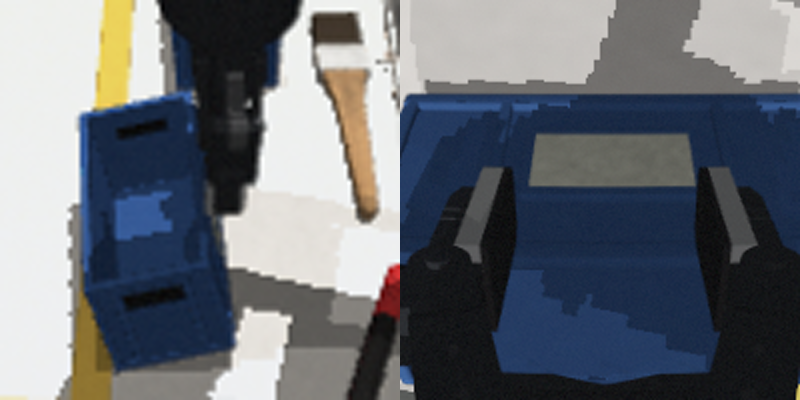

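```bash
python3 -m inch '[0,6,-5,0,0,0,0,12,-9,0,0,0,0,18,-12,0,0,0,0,24,-14,0,0,0,0,30,-15,0,0,0,0,36,-16,0,0,0,0,42,-16,0,0,0,0,48,-16,0,0,0,0,54,-16,0,0,0,0,58,-16,0,0,0,0,58,-16,0,0,0,0,58,-16,0,0,0]'
python3 - <<'E'
from h import *
b=snap('side','s7')[:,:,::-1];t=snap('top','t7')[:,:,::-1]
r=lambda i,f:cv2.resize(i,None,fx=f,fy=f,interpolation=2)
cv2.imwrite('pics/c7.png',np.hstack([r(b[220:320,220:320],4),r(t[150:250,150:250],4)]))
E
```

```text
time_s: 7.1
tcp_pos: [0.5196, 0.0022, 0.0543]
orientation: [0.678, 0.735, -0.0, -0.001]
contact_force: [-0.5, -0.1, 0.2]
finger_gap: 0.045
```

View pics/c7.png

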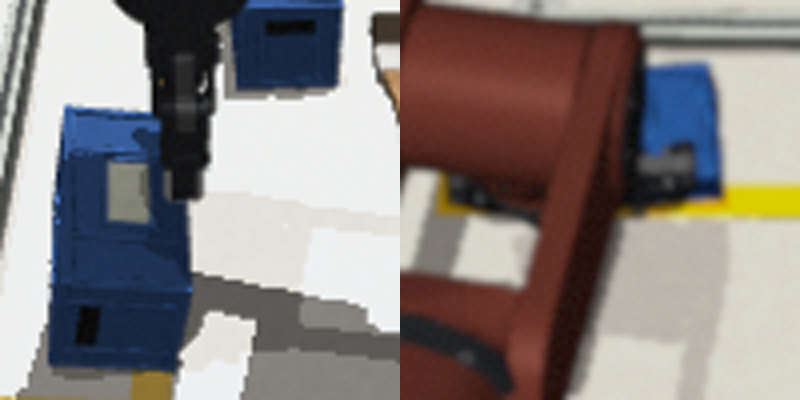

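The left crate has tipped onto its far wall. I'll retreat and check its underside.

```bash
python3 -m inch '[0,0,-40,0,0,0,0,-30,-60,0,0,0,0,-70,-60,0,0,0,0,-110,-60,0,0,0,0,-130,-60,0,0,0,0,-130,-60,0,0,0]'
python3 - <<'E'
from h import *
s=robot.state();s=(s['tcp_pos'],s['orientation']);print(s)
w=snap('wrist','w8');t=snap('top','t8');b=snap('side','s8')
h=cv2.cvtColor(w,cv2.COLOR_RGB2HSV);m=cv2.inRange(h,(100,120,30),(125,255,255));
for c in cv2.findContours(m,0,2)[0]:
  if cv2.contourArea(c)>500: print('w blue',cv2.boundingRect(c))
for z in(0,.035,.07): print(z,wpj([.522,0,z],s), wpj([.522,.02,z],s))
for n,i in(('top',t),('side',b)):
  h=cv2.cvtColor(i,cv2.COLOR_RGB2HSV);m=cv2.inRange(h,(100,120,30),(125,255,255))
  for c in cv2.findContours(m,0,2)[0]:
    if cv2.contourArea(c)>300: print(n,cv2.boundingRect(c),cv2.boxPoints(cv2.minAreaRect(c)).round().tolist())
E
```

```text
time_s: 7.8
tcp_pos: [0.3877, -0.008, 0.114]
orientation: [0.678, 0.735, -0.001, -0.001]
contact_force: [-0.1, 0.5, -0.6]
finger_gap: 0.045
(array([ 0.38767561, -0.00801016,  0.11402288]), array([ 6.78485858e-01,  7.34612805e-01, -5.60370871e-04, -8.08431190e-04]))
w blue (226, 313, 114, 50)
w blue (0, 209, 133, 94)
w blue (51, 26, 59, 37)
w blue (27, 0, 50, 31)
0 [280. 308.] [298. 309.]
0.035 [279. 328.] [299. 329.]
0.07 [279. 352.] [301. 353.]
top (343, 310, 94, 110) [[339.0, 327.0], [416.0, 308.0], [442.0, 414.0], [366.0, 433.0]]
top (271, 211, 60, 33) [[271.0, 215.0], [328.0, 210.0], [331.0, 240.0], [273.0, 244.0]]
top (170, 167, 60, 35) [[169.0, 170.0], [228.0, 166.0], [230.0, 198.0], [171.0, 202.0]]
top (389, 160, 62, 32) [[389.0, 160.0], [450.0, 160.0], [450.0, 191.0], [389.0, 191.0]]
side (229, 249, 32, 65) [[229.0, 249.0], [260.0, 249.0], [260.0, 313.0], [229.0, 313.0]]
side (277, 192, 28, 50) [[277.0, 192.0], [304.0, 192.0], [304.0, 241.0], [277.0, 241.0]]
side (55, 177, 34, 21) [[53.0, 195.0], [55.0, 177.0], [90.0, 180.0], [88.0, 199.0]]
side (239, 144, 23, 38) [[239.0, 144.0], [261.0, 144.0], [261.0, 181.0], [239.0, 181.0]]
side (30, 119, 80, 80) [[29.0, 119.0], [81.0, 104.0], [109.0, 198.0], [57.0, 213.0]]
side (317, 0, 203, 86) [[317.0, 0.0], [519.0, 0.0], [519.0, 85.0], [317.0, 85.0]]
side (180, 0, 132, 86) [[180.0, 0.0], [311.0, 0.0], [311.0, 85.0], [180.0, 85.0]]
```

```bash
python3 - <<'E'
from h import *
w=cv2.imread('pics/w8.png');h=cv2.cvtColor(w,cv2.COLOR_BGR2HSV)
k=h[312:352,226:340];print('white px',((k[...,1]<70)&(k[...,2]>120)).sum(),'S<70',(k[...,1]<70).sum(),'max V lowS',k[...,2][k[...,1]<90].max(initial=0))
for p in((169,170),(228,166),(230,198),(171,202)):print(onz('top',*p,.07))
print(to(.385,-.243,.116,94.3))
E
```

```text
white px 0 S<70 262 max V lowS 102
[0.5932 0.0775 0.07  ]
[ 0.6043 -0.0626  0.07  ]
[ 0.5271 -0.0688  0.07  ]
[0.5163 0.0702 0.07  ]
[-2.332e+02 -2.570e+01 -4.000e-01  1.000e-01  0.000e+00  3.000e-01]
```

No white shows on the left crate's underside, so it is probably the plain one. Its mouth is at x≈0.597, about 33 mm short of the rail. On to the right crate.

```bash
python3 -m inch '[-50,-6,0,0,0,0,-100,-12,0,0,0,0,-150,-17,0,0,0,0,-200,-22,0,0,0,0,-233,-26,0,0,0,0,-233,-26,40,0,0,0,-233,-26,80,0,0,0,-233,-26,99,0,0,0,-233,-26,99,0,0,0]'
python3 -m inch '[0,28,0,0,0,0,0,34,-3,0,0,0,0,40,-8,0,0,0,0,45,-13,0,0,0,0,50,-18,0,0,0,0,55,-22,0,0,0,0,60,-25,0,0,0]'
python3 - <<'E'
from h import *
b=snap('side','s9');w=snap('wrist','w9')
for n in('s8','s9'):
  h=cv2.cvtColor(cv2.imread(f'pics/{n}.png'),cv2.COLOR_BGR2HSV);m=cv2.inRange(h,(100,120,40),(125,255,255))[185:246,262:320];print(cv2.boundingRect(m),np.where(m[:, :].any(1))[0].max(), [np.where(m[r])[0][[0,-1]].tolist() for r in(20,30,40,50)])
print(robot.state()['contact_force'])
E
```

```text
time_s: 8.85
tcp_pos: [0.3816, -0.241, 0.0125]
orientation: [0.678, 0.735, -0.0, -0.004]
contact_force: [-0.6, -0.1, -0.7]
finger_gap: 0.0449
time_s: 9.55
tcp_pos: [0.4437, -0.238, 0.0418]
orientation: [0.678, 0.735, 0.0, 0.0]
contact_force: [-1.0, -0.2, -0.4]
finger_gap: 0.0449
(15, 7, 28, 50) 56 [[15, 39], [16, 41], [16, 42], [17, 41]]
(6, 2, 34, 55) 56 [[6, 30], [7, 34], [9, 37], [14, 36]]
[-1.06653969 -0.53766537  1.58076169]
```

```bash
python3 -m inch '[0,6,-4,0,0,0,0,12,-7,0,0,0,0,18,-10,0,0,0,0,24,-12,0,0,0,0,30,-13,0,0,0,0,36,-14,0,0,0,0,42,-14,0,0,0,0,48,-14,0,0,0,0,54,-14,0,0,0,0,58,-14,0,0,0,0,58,-14,0,0,0,0,58,-30,0,0,0,0,40,-60,0,0,0,0,0,-60,0,0,0,0,-40,-60,0,0,0,0,-70,-60,0,0,0,0,-70,-60,0,0,0]'
python3 - <<'E'
from h import *
s=robot.state();print(s['contact_force'])
w=snap('wrist','w10');t=snap('top','t10');b=snap('side','s10')
k=cv2.cvtColor(w,cv2.COLOR_RGB2HSV)[300:360,226:340];print('white px',((k[...,1]<70)&(k[...,2]>120)).sum())
h=cv2.cvtColor(t,cv2.COLOR_RGB2HSV);m=cv2.inRange(h,(100,120,30),(125,255,255))
for c in cv2.findContours(m,0,2)[0]:
    if cv2.contourArea(c)>300: q=cv2.boxPoints(cv2.minAreaRect(c));print(cv2.boundingRect(c),[onz('top',*p,.07)[:2].tolist() for p in q])
cv2.imwrite('pics/c10.png',np.vstack([cv2.resize(w[200:390,130:430,::-1],None,fx=2,fy=2)[:330],cv2.resize(b[180:315,200:500,::-1],None,fx=2,fy=2)]))
E
```

```text
time_s: 11.35
tcp_pos: [0.3697, -0.2424, 0.1]
orientation: [0.679, 0.734, -0.0, -0.002]
contact_force: [0.4, 0.6, -0.2]
finger_gap: 0.0453
[ 0.43875972  0.57093007 -0.1535062 ]
white px 1118
(343, 311, 94, 109) [[0.2293, -0.3276], [0.273, -0.5051], [0.037, -0.5581], [-0.0041, -0.3844]]
(270, 180, 59, 35) [[0.5614, -0.1606], [0.5731, -0.2969], [0.4992, -0.3021], [0.4878, -0.1668]]
(170, 167, 60, 35) [[0.5927, 0.0774], [0.604, -0.0615], [0.5281, -0.0682], [0.5171, 0.0696]]
(389, 160, 62, 32) [[0.6228, -0.4483], [0.6242, -0.5954], [0.5487, -0.5928], [0.5473, -0.4468]]
```

View pics/c10.png

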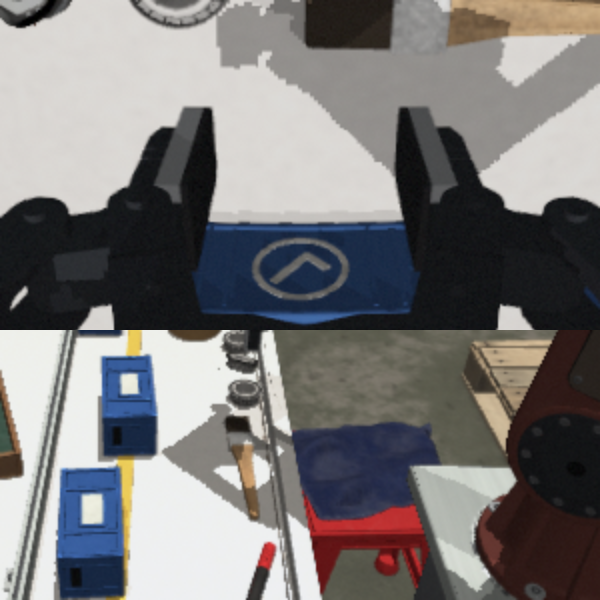

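Wrist view: the ring-and-tick is at crop (300,267), so the right crate is the stamped one. The side view confirms both crates lie tipped. Next I'll align square to the rail and push.

```bash
python3 -c "
from h import *
print(to(.445,-.235,.100,90))"
```

```text
[ 3.1 71.4  1.4  0.1  0.   4.6]
```

```bash
python3 -m inch '[2,35,0,0,0,4.6,3,71,1,0,0,4.6,3,71,45,0,0,4.6,3,71,85,0,0,4.6,3,71,92,0,0,4.6,3,71,92,0,0,4.6]'
python3 -m inch '[0,20,0,0,0,0,0,30,0,0,0,0,0,35,0,0,0,0,0,40,0,0,0,0,0,45,0,0,0,0,0,50,0,0,0,0,0,55,0,0,0,0,0,55,0,0,0,0]'
python3 - <<'E'
from h import *
t=snap('top','t11')
h=cv2.cvtColor(t,cv2.COLOR_RGB2HSV);m=cv2.inRange(h,(100,120,30),(125,255,255))
for c in cv2.findContours(m,0,2)[0]:
    if cv2.contourArea(c)>300: q=cv2.boxPoints(cv2.minAreaRect(c));print(cv2.boundingRect(c),[onz('top',*p,.07)[:2].tolist() for p in q])
E
```

```text
time_s: 12.1
tcp_pos: [0.4433, -0.2335, 0.0074]
orientation: [0.707, 0.707, -0.0, -0.002]
contact_force: [0.5, 0.2, 0.1]
finger_gap: 0.0451
time_s: 12.9
tcp_pos: [0.4997, -0.2347, 0.0089]
orientation: [0.707, 0.707, 0.0, 0.0]
contact_force: [-0.5, 0.9, 0.3]
finger_gap: 0.0448
(343, 310, 94, 110) [[0.2279, -0.3283], [0.272, -0.5046], [0.0373, -0.5583], [-0.0042, -0.3859]]
(170, 167, 60, 35) [[0.5927, 0.0774], [0.604, -0.0615], [0.5282, -0.0682], [0.5172, 0.0697]]
(389, 160, 62, 32) [[0.6228, -0.4483], [0.6242, -0.5954], [0.5487, -0.5928], [0.5473, -0.4468]]
```

```bash
python3 -m inch '[0,5,0,0,0,0,0,10,0,0,0,0,0,15,0,0,0,0,0,20,0,0,0,0,0,25,0,0,0,0,0,30,0,0,0,0,0,35,0,0,0,0,0,39,0,0,0,0]'
python3 -m inch '[0,3,0,0,0,0,0,6,0,0,0,0,0,8,0,0,0,0]'
python3 -m inch '[0,2,0,0,0,0,0,4,0,0,0,0]'
```

```text
time_s: 13.75
tcp_pos: [0.5386, -0.2348, 0.009]
orientation: [0.707, 0.707, 0.0, 0.0]
contact_force: [-2.4, 1.0, 0.1]
finger_gap: 0.0451
time_s: 14.05
tcp_pos: [0.5462, -0.2348, 0.009]
orientation: [0.707, 0.707, -0.0, -0.0]
contact_force: [-2.4, -0.9, 0.6]
finger_gap: 0.0448
time_s: 14.25
tcp_pos: [0.5467, -0.2346, 0.0087]
orientation: [0.707, 0.707, -0.002, -0.003]
contact_force: [-13.5, -1.3, 8.9]
finger_gap: 0.0452
```

```bash
python3 -m inch '[0,2,0,0,0,0,0,2,0,0,0,0,0,2,0,0,0,0]'
python3 -m inch '[0,-8,0,0,0,0,0,-30,0,0,0,0,0,-60,0,0,0,0,0,-80,-40,0,0,0,0,-120,-90,0,0,0,0,-170,-90,0,0,0,0,-170,-90,0,0,0]'
python3 - <<'E'
from h import *
w=snap('wrist','w12');t=snap('top','t12');b=snap('side','s12')
h=cv2.cvtColor(t,cv2.COLOR_RGB2HSV);m=cv2.inRange(h,(100,120,30),(125,255,255))
for c in cv2.findContours(m,0,2)[0]:
    if cv2.contourArea(c)>300:
      q=cv2.boxPoints(cv2.minAreaRect(c));print(cv2.boundingRect(c),[onz('top',*p,.07)[:2].tolist() for p in q])
      x,y,ww,hh=cv2.boundingRect(c); k=np.zeros_like(m);cv2.drawContours(k,[c],-1,255,-1)
      us=np.arange(x+8,x+ww-8); e=np.array([onz('top',u,np.where(k[:,u])[0].max()+.5,.07)[:2] for u in us]); print('near edge',np.polyfit(e[:,1],e[:,0],1).round(4),e[:,0].mean())
cv2.imwrite('pics/c12.png',np.hstack([cv2.resize(t[130:280,140:470,::-1],None,fx=1.4,fy=1.4),cv2.resize(b[130:320,180:365,::-1],(250,210))]))
E
```

```text
time_s: 14.55
tcp_pos: [0.5465, -0.2346, 0.0088]
orientation: [0.707, 0.707, -0.004, -0.005]
contact_force: [-15.0, -0.6, 10.1]
finger_gap: 0.0448
time_s: 15.25
tcp_pos: [0.3803, -0.2349, 0.1006]
orientation: [0.708, 0.707, 0.0, 0.002]
contact_force: [0.8, 0.5, -0.1]
finger_gap: 0.0453
(343, 311, 94, 109) [[0.23, -0.328], [0.2735, -0.505], [0.037, -0.5581], [-0.0039, -0.385]]
near edge [0.4662 0.2561] 0.05181538461538461
(170, 167, 60, 35) [[0.5926, 0.0775], [0.6038, -0.0615], [0.528, -0.0681], [0.5171, 0.0699]]
near edge [-0.0734  0.5228] 0.5225613636363637
(389, 160, 62, 32) [[0.6228, -0.4483], [0.6242, -0.5954], [0.5487, -0.5928], [0.5473, -0.4468]]
near edge [0.0029 0.5503] 0.5487978260869566
(271, 157, 58, 33) [[0.6273, -0.165], [0.6286, -0.3017], [0.5508, -0.3013], [0.5496, -0.1657]]
near edge [0.0043 0.553 ] 0.5520357142857142
```

View pics/c12.png

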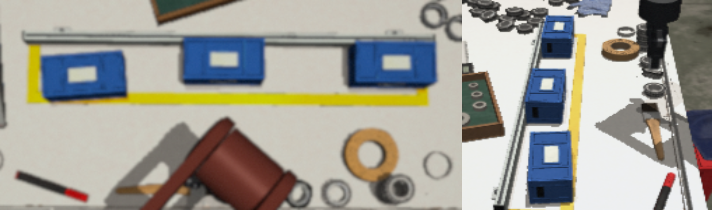

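```bash
python3 -c "
from h import *
s=robot.state();print(s['time_s'],s['contact_force'],np.abs(s['joint_vel']).max());print(robot.close_job())"
```

```text
15.4 [ 0.99644342 -0.13164406 -0.58424041] 0.0417655493978587
the job is handed in; nothing more can be done
None
```

I tipped both crates onto their far walls, left one first and then right. The stamp showed on the right crate's underside, so I pushed that one square to the rail with two fingertips. I then backed off and handed the job in at 15.4 s.

**Stamped crate:** its upper near edge is about 0.004 rad from parallel with y. It sits about 3 mm further in than the crate already at the rail. The push stopped at about 15 N with the fingers no longer advancing, at the position expected for contact with the rail. I did not measure the gap at the mouth directly.

**Plain crate:** it lies with its mouth about 30 mm short of the rail and turned about 0.07 rad, and it stayed put during the final push.

**Bystanders:** the sent crate's image position did not change. I only saw the other parts by eye, and they looked undisturbed.

**What disagreed or went wrong:**
- The images put the fingertips about 38 mm behind the stated TCP, so my first pass went over the crate without touching it.
- The next push slid the plain crate about 20 mm before I added upward motion to tip it.
- The final push also showed an unexplained 10 N upward force on the tool.

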